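# Hang and lock the slicer's feed cover

### The arm

A 6-joint arm with a two-finger parallel gripper is mounted at the origin on the work surface. World frame = base frame: x ahead of the robot, y to its left, z up, the work surface at z = 0. Lengths are in mm, angles in degrees, forces in N, time in s.
With the tool pointing down it reaches from about 350 to 850 mm from the base axis. Payload 8.1 kg.
Tool frame: the origin (TCP) lies midway between the tips of the shut fingers; the grasp point (between the pads) lies 19 mm behind it; z points along the fingers, y is the direction in which the jaws open and shut (so a half turn about z gives the same grasp; the last joint's range is limited). The gripper opens to 85 mm and grips with 20 to 120 N. Pads are 22 mm wide; open, the fingers measure 114 mm over their backs; the gripper's body (76 mm by 85 mm) begins 54 mm behind the grasp point. The pads swing forward as they close: fully open they stand 13 mm farther back than shut.
Start: joints at [-4.893, 7.471, 85.268, -0, 87.261, -4.893], TCP at [600.004, 0.022, 231.292] pointing down, gripper open.
Joint ranges: [-169.43, 169.43], [-51.17, 129.36], [1.28, 143.12], [-76.62, 256.62], [0, 156.53], [-152.29, 152.29]. Speed limits (degrees/s): [136.94, 136.94, 159.86, 180, 180, 180].

### API

Orientations are given as [roll, pitch, yaw] about the fixed x, y, z axes, in that order (R = Rz(yaw) Ry(pitch) Rx(roll)).
In Python, from bench import telemetry, snapshot, camera_params, job gives the robot as it stands. The module is installed in compiled form; this text tells all that it offers.
- The arm moves only by the shell command python3 -m jog 'ROWS' [FORCE]. ROWS is JSON, a list that holds one entry, the list of rows, each a list of 7 numbers: the shift along the tool's x, y, z in units of 50 mm (1.0 is 50 mm), then the turn, a rotation vector about the tool's x, y, z in units of 2 pi rad (1.0 is 2 pi rad), then the opening, from 0 (shut) to 1 (fully open). In form: [[[dx, dy, dz, rx, ry, rz, claw], ...]]. A call has 1 to 12 rows; each row shifts and turns the commanded pose from where the row before left it, along the tool's axes as they then stand; what a row does not reach is not made up. A row lasts 1/8 s, in which the tool goes at most 62.5 mm and 10.7 degrees, less where a joint would pass 70% of its speed; a pose out of reach is approached as far as the arm can. A call with a number of a shift or a turn outside -1 to 1 is refused whole. A call with a gripper value outside its range is refused whole. The fingers move at their own pace and stop on an object; FORCE is the grip in N (left out, the last holds). Time passes only in rows, so rows that do not move let the fingers close. It gives the time, the measured TCP pose, the force and the opening at its end, in the units of the state.
- telemetry.sense(): the state, without advancing time (a new reading comes with each control period).
- snapshot(name): name is "scene" or "side" or "wrist"; returns (picture, depth): 384x512x3 uint8, red, green, blue; 384x512 float32, mm along the optical axis (not along the pixel's ray), 0 where there is no reading.
- camera_params(name): a dict with "K" (3x3 intrinsics, pixels), "extrinsics" (4x4, takes a point from camera to world coordinates). Camera axes: x right, y down, z forward; pixel columns grow to the right and rows downward; lengths in mm; the calibration is good to about 2 mm. The wrist camera is an equidistant fisheye: a pixel r from the principal point sees the ray r / f radians off the axis. A picture is of the moment at which its call begins: read the wrist's pose just before it. camera_params takes no time and is no camera call; for the wrist camera it gives the pose at the moment of the call.
- job.hand_in(): hands the job in, once; it reports no verdict.
The state is a dict: "time": time; "joint_pos": joint angles; "qd": joint speeds; "joint_efforts": joint torques, N m; "tool_pos": TCP position; "tcp_rot": TCP orientation; "ft_force": force on the tool from outside, world axes, zero at the start; "wrist_torque": the same for the moment, N m; "finger_gap": finger opening in mm.
Only numpy, scipy, OpenCV 4.12 (cv2) and the standard library are available. Lean on these libraries where they do the work, as an engineer would, in place of code of your own. Each camera call takes 0.05 s, during which the arm holds its last target. There are 200 camera calls.

### The job

Get the bench slicer ready to run: pick up its white cover plate by the blue handle and hang it by its two holes on the two brass pins of the sloping steel panel, pushed fully home so that it lies flush on the panel. Then lock it by turning the red keeper knob clockwise to its fourth click position (counting the end stop at the white dot as zero; the larger green dot marks the fourth), and let go. Leave the lidded pan, the bottle, the jar and the cup where they stand.

Things in the scene. Friction and masses are not known exactly. Their poses are not given: they have to be found in the camera images.
- cover: White plastic cover plate, 90 mm (x) by 170 mm (y) by 8 mm thick, 0.2 to 0.45 kg; origin at the centre of its underside, z out of its top. Two through holes, 13 mm in diameter, at y = +58 and -58 mm, x = 0. Symmetric: it may be hung either way round. It starts flat on the table, handle up, beside the slicer.
- cover_handle (a point): Middle of the blue bridge handle on the cover, 45 mm above the plate's underside, over its centre. The bar is 72 mm long along the cover's y, 16 mm thick along x, from 36 to 54 mm above the plate's underside; its two legs (16 x 12 mm) stand at y = +30 and -30 mm. Axes as the cover's.
- slicer: White bench slicer (fixed) that carries the panel. Origin on the table below the panel's origin, z up; x from 80 mm before the origin to 200 mm behind it (away from the robot at yaw 0). The housing behind the panel is 175 mm high.
- panel: Sloping steel panel (fixed). Origin on its surface midway between the pins, 140 mm above the table. z: outward normal, 30 degrees from vertical, leaning towards the robot side; x: up the slope; y: level, to the left. Surface x -90 to 90, y -175 to 105 mm. With the cover home, the cover's origin and axes match the panel's (or turned half round z). The black patch is flat.
- pin_left (a point): Tip of the brass pin at panel y = +58 mm, x = 0. Both pins stand along the panel's z, 10 mm in diameter and 24 mm high, the last 8 mm tapering to 4 mm. Axes as the panel's.
- pin_right (a point): Tip of the other, equal brass pin, at panel y = -58 mm, x = 0.
- keeper (a joint): Knob angle (rad). 0: end stop, pointer at the white dot; grows clockwise seen from above the panel, to a stop at 2.094. It rests at a click every 0.349 rad (20 degrees), clicks 0 to 6; click 4 is 1.396. It starts between clicks 0 and 1. Turning takes about 0.07 Nm; let go between clicks it springs to the nearer one. Dots on the panel 36 mm from the axis: white 0, green 4, small black the others.
- keeper_grip (a point): On the knob's axis (along the panel's z at panel x = 0, y = -126 mm), 42 mm above the panel. Turns with the knob: y along the grip bar to the locking finger, x across, z as the panel's; parallel to the panel at click 4. Red grip bar: 14 mm thick, 46 mm long, 18 to 56 mm above the panel. Pointer: white stripe at its -y end. Black disc below: 48 mm across.
- finger_tip (a point): Tip of the knob's red locking finger: 14 mm wide, 56 mm from the axis along the grip's +y, 14 to 20 mm above the panel. At click 4 it points along the panel's +y and lies over the cover's end (locked). At clicks 0 and 1 it is clear of the cover; from click 2 on it is in the way of hanging the cover.
- pan: Closed stainless food pan with a lid, 186 x 116 mm, 106 mm high, origin at the centre of its underside; left of the work. Leave it alone.
- bottle: Yellow bottle with a red cap, 64 mm across, 170 mm high, origin under its centre; right of the work. Leave it alone.
- jar: Amber jar, 72 mm across, 90 mm high, origin under its centre; between the robot and the work. Leave it alone.
- cup: Steel cup, 68 mm across, 70 mm high, standing on the slicer's housing behind the panel, origin under its centre. Leave it alone.
There are look-alikes about, which are no part of the job. What is shaped like the cover but black or pink is not meant.

How it is judged (in metres and radians):
On the way, in this order (a step that is already met when the one before it is completed fails the run):
1. the cover hangs on both pins, flush on the panel, with the knob not yet turned past its second click (x of cover in the frame of panel between -0.004 and 0.004 m and y of cover in the frame of panel between -0.004 and 0.004 m and z of cover in the frame of panel between -0.003 and 0.003 m and angle between the z axis of cover and the z axis of panel, either way round below 0.06 rad and angle between the y axis of cover and the y axis of panel, either way round below 0.06 rad and value of joint keeper below 0.87 rad), for 0.2 s.
2. with the cover home, the keeper knob stands at its fourth click (x of cover in the frame of panel between -0.004 and 0.004 m and y of cover in the frame of panel between -0.004 and 0.004 m and z of cover in the frame of panel between -0.003 and 0.003 m and angle between the z axis of cover and the z axis of panel, either way round below 0.06 rad and angle between the y axis of cover and the y axis of panel, either way round below 0.06 rad and value of joint keeper between 1.276 and 1.516 rad), for 0.2 s.
At the end, for the whole second after the job is handed in: The cover is on both pins and flush on the panel (origin within 4 mm of the panel's origin along x and y and 3 mm along z, within 0.06 rad of parallel, either way round), at rest, and the keeper knob rests at its fourth click (1.396 rad, within 0.12 rad) (all of step 2 and linear speed of cover below 0.02 m/s and angular speed of cover below 0.1 rad/s and velocity of joint keeper between -0.1 and 0.1 rad/s); the robot touches nothing.
It fails at once if a bystander (pan, bottle, jar or cup) is moved more than 30 mm or tipped over (distance of any of pan, bottle, jar, cup from where it was at the start of the episode above 0.03 m or angle between any of pan, bottle, jar, cup's own z axis and vertical above 0.5 rad).
It also fails if it takes over 59 s, if anything falls off the work surface, if the arm or the gripper's body presses on something with over 40 N, if the wrist force passes 120 N, or if a joint passes its speed limit or range.

## Working session

There is one attempt and no reset: what is moved stays moved. The work goes in short steps, Python scripts to look and compute and a shell command to move; the robot and the scene stay as the last step left them, time stands still between calls to the robot, and variables do not carry over. Pictures are saved under pics/ and viewed, about 8 in all and at most 12, crops included, and the job is handed in when it is done.

```bash
mkdir -p pics; python3 - <<'E'
from bench import telemetry, snapshot, camera_params
import numpy as np, cv2
print(telemetry.sense())
for n in ["scene","side"]:
    p=camera_params(n); print(n,p['K'],p['extrinsics'])
    im,d=snapshot(n); np.savez(f'{n}0.npz',im=im,d=d,K=p['K'],E=p['extrinsics'])
    cv2.imwrite(f'pics/{n}0.png',cv2.resize(im[:,:,::-1],(768,576),interpolation=cv2.INTER_CUBIC))
E
```

```text
{'time': 0.0, 'joint_pos': array([-4.89080030e+00,  7.51623409e+00,  8.53286654e+01,  1.21575140e-03,
        8.72628363e+01, -4.89393792e+00]), 'qd': array([ 0.03338564,  0.03365589, -0.06321457, -0.09253614,  0.00501692,
       -0.00373385]), 'joint_efforts': array([-1.90700346e-03, -5.69404185e+01, -5.00557995e+01, -2.19391650e-04,
        1.44415747e-02,  7.24149572e-05]), 'tool_pos': array([5.99446761e+02, 1.01101182e-01, 2.30238592e+02]), 'tcp_rot': array([-1.79892761e+02, -1.04009238e-02,  9.00030687e+01]), 'ft_force': array([0.24125774, 0.48542217, 0.21720775]), 'wrist_torque': array([0.04241732, 0.00419137, 0.02184571]), 'finger_gap': 85.43008696602816}
scene [[375.12638109   0.         255.08151224]
 [  0.         375.12638109 187.14318895]
 [  0.           0.           1.        ]] [[ 8.75507923e-01  3.96588788e-01 -2.76049290e-01  9.24413099e+02]
 [ 4.83154880e-01 -7.10373161e-01  5.11792276e-01 -5.94107648e+02]
 [ 6.87307172e-03 -5.81452754e-01 -8.13551139e-01  1.09489922e+03]
 [ 0.00000000e+00  0.00000000e+00  0.00000000e+00  1.00000000e+00]]
side [[380.56055747   0.         256.88792892]
 [  0.         380.56055747 193.17725649]
 [  0.           0.           1.        ]] [[ 9.66568399e-01 -1.82617982e-01  1.79989451e-01  3.26381893e+02]
 [-2.56356035e-01 -7.02516493e-01  6.63891678e-01 -9.46033087e+02]
 [ 5.20699946e-03 -6.87838099e-01 -7.25845464e-01  1.12598914e+03]
 [ 0.00000000e+00  0.00000000e+00  0.00000000e+00  1.00000000e+00]]
```

View pics/scene0.png

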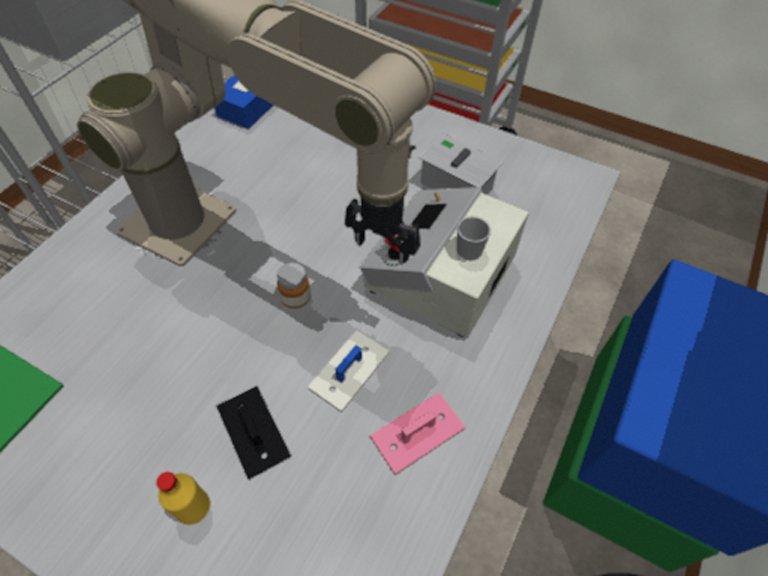

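View pics/side0.png

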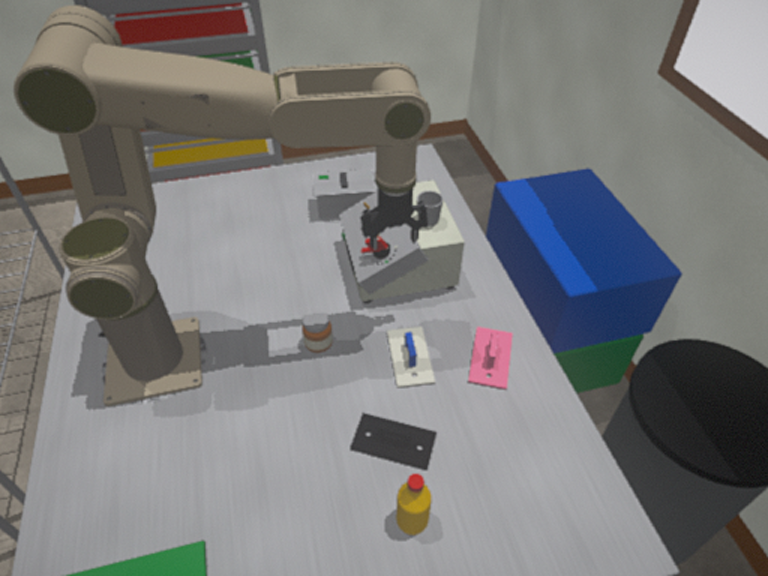

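The scene view shows the white cover with its blue handle at (348,368) and the slicer at (440,240). In the side view the knob is near (378,245), and the gripper hides the pins. I'll measure the cover first.

```bash
cat > h.py <<'E'
import numpy as np, cv2
from scipy.spatial.transform import Rotation as R
def load(f):
    z=np.load(f); return z['im'],z['d'],z['K'],z['E']
def grab(n,f):
    from bench import snapshot,camera_params
    p=camera_params(n); im,d=snapshot(n); np.savez(f,im=im,d=d,K=p['K'],E=p['extrinsics']); return im,d,np.array(p['K']),np.array(p['extrinsics'])
def ray(uv,K,E):
    uv=np.atleast_2d(uv).astype(float); v=np.c_[(uv[:,0]-K[0,2])/K[0,0],(uv[:,1]-K[1,2])/K[1,1],np.ones(len(uv))]
    return v@E[:3,:3].T
def fray(uv,K,E):
    uv=np.atleast_2d(uv).astype(float); a=(uv-K[:2,2])/K[0,0]; t=np.hypot(*a.T); s=np.sinc(t/np.pi)
    return np.c_[a*s[:,None],np.cos(t)]@E[:3,:3].T
def onplane(d,E,p0,n):
    o=E[:3,3]; return o+d*((np.dot(p0,n)-o@n)/(d@n))[:,None]
def onz(uv,K,E,z): return onplane(ray(uv,K,E),E,np.array([0,0,z]),np.array([0,0,1.]))
def cloud(d,K,E):
    v,u=np.mgrid[:d.shape[0],:d.shape[1]]; r=ray(np.c_[u.ravel(),v.ravel()],K,E)
    return (E[:3,3]+r*d.reshape(-1,1)).reshape(*d.shape,3)
def delta(Tp,Tr,pos,rpy):
    """shift (units 50mm) and rotvec (units 2pi) in the tool frame; Tp,Tr target pos/Rotation"""
    r0=R.from_euler('xyz',rpy,degrees=True)
    return r0.inv().apply(np.asarray(Tp)-pos)/50, (r0.inv()*Tr).as_rotvec()/(2*np.pi)
E
python3 - <<'E'
from h import *
for n in ['scene','side']:
    im,d,K,E=load(n+'0.npz'); P=cloud(d,K,E); h=cv2.cvtColor(im,cv2.COLOR_RGB2HSV)
    blue=cv2.inRange(h,(105,120,60),(130,255,255))>0
    m=blue&(P[...,2]>25)&(P[...,2]<70)&(P[...,1]<0)&(P[...,0]>400)&(P[...,0]<800)
    v,u=np.nonzero(m); q=P[m]; print(n,'handle',m.sum(),u.mean(),v.mean(),q.mean(0))
    top=q[q[:,2]>49]; r=cv2.minAreaRect(top[:,:2].astype(np.float32)); print(' top',r,len(top))
    c=q.mean(0)
    w=(np.hypot(P[...,0]-c[0],P[...,1]-c[1])<130)&(P[...,2]>3.5)&(P[...,2]<13)&(im.min(2)>0)&(h[...,1]<60)
    q=P[w]; print(' plate',len(q),cv2.minAreaRect(q[:,:2].astype(np.float32)),np.median(q[:,2]))
    # slicer/panel: fit plane to points in region
    g=(P[...,0]>500)&(P[...,0]<900)&(P[...,1]>-120)&(P[...,1]<400)&(P[...,2]>90)&(P[...,2]<215)
    nrm=np.cross(np.gradient(P,axis=1),np.gradient(P,axis=0)); nrm/=np.linalg.norm(nrm,axis=2,keepdims=True)+1e-9
    nrm*=np.sign(nrm[...,2:3]); s=g&(abs(nrm[...,2]-.866)<.04)
    # restrict to biggest cluster
    k,l,st,_=cv2.connectedComponentsWithStats(s.astype(np.uint8)); i=1+st[1:,4].argmax(); s=l==i
    q=P[s]; print(' panel',len(q),nrm[s].mean(0),q.mean(0),q.min(0),q.max(0))
    t=(abs(P[...,2]-175)<6)&(nrm[...,2]>.98)&g; q=P[t]; print(' top',len(q),cv2.minAreaRect(q[:,:2].astype(np.float32)) if len(q) else 0)
    a=(P[...,2]>55)&(P[...,2]<110)&(P[...,0]>350)&(P[...,0]<560)&(P[...,1]>-250)&(P[...,1]<100); print(' jar?',P[a].mean(0) if a.any() else 0)
E
```

```text
scene handle 133 231.87218045112783 240.49624060150376 [ 605.41498026 -150.1746699    50.15522554]
 top ((604.6676025390625, -147.62586975097656), (69.063232421875, 17.180269241333008), 81.63455963134766) 106
 plate 1165 ((598.2612915039062, -144.58746337890625), (247.9639892578125, 238.58502197265625), 60.39065933227539) 6.928651396120586
 panel 47 [-0.4657895   0.07455557  0.86246432] [635.30447207 155.85699951 159.53769037] [611.54450595 121.51202032 144.27091464] [654.70913622 194.93605453 173.54864247]
 top 276 ((725.98046875, 173.93988037109375), (258.66802978515625, 144.57669067382812), 89.03494262695312)
 jar? [442.32675825 -19.5630659   84.90330364]
side handle 60 273.21666666666664 229.63333333333333 [ 603.06157474 -151.56708068   52.42614968]
 top ((602.6172485351562, -151.38385009765625), (69.13333129882812, 13.568655967712402), 83.13790893554688) 57
 plate 739 ((603.6381225585938, -151.0149688720703), (235.0124053955078, 235.15213012695312), 23.616561889648438) 6.510440155882179
 panel 12 [-0.35527508  0.0931859   0.86039021] [547.94971196 182.70891979 108.96057138] [538.2553151  161.27031697 101.39072177] [558.63562514 204.71131231 115.61922031]
 top 94 ((735.0843505859375, 130.17242431640625), (300.844482421875, 199.6072540283203), 44.68287658691406)
 jar? [444.80126729 -17.33405928  83.99449359]
```

```bash
python3 -m jog '[[[-1,0,0,0,0,0,1],[-1,0,0,0,0,0,1],[-1,0,0,0,0,0,1],[0,0,0,0,0,0,1]]]'; python3 - <<'E'
from h import *
ims=[]
for n in ["scene","side","wrist"]:
    im,d,K,E=grab(n,f'{n}1.npz'); ims.append(im)
print(K,E)
cv2.imwrite('pics/w1.png',cv2.resize(ims[2][:,:,::-1],(800,600),interpolation=cv2.INTER_CUBIC))
a=cv2.resize(ims[0][90:235,215:365],(400,387)); b=cv2.resize(ims[1][105:215,210:320],(387,387)); cv2.imwrite('pics/ss1.png',np.hstack([a,b])[:,:,::-1])
E
```

```text
time: 0.6
tool_pos: [599.2, -153.4, 230.4]
tcp_rot: [-179.9, 0.0, 89.8]
ft_force: [-0.2, 0.3, -0.1]
finger_gap: 85.1
[[297.31863964   0.         251.24814471]
 [  0.         297.31863964 195.18144955]
 [  0.           0.           1.        ]] [[ 9.99998732e-01 -5.74814889e-04 -1.48495903e-03  6.00161654e+02]
 [-9.85702363e-04 -9.55872537e-01 -2.93780056e-01 -7.44618357e+01]
 [-1.25056241e-03  2.93781147e-01 -9.55871892e-01  3.72816971e+02]
 [ 0.00000000e+00  0.00000000e+00  0.00000000e+00  1.00000000e+00]]
```

View pics/w1.png

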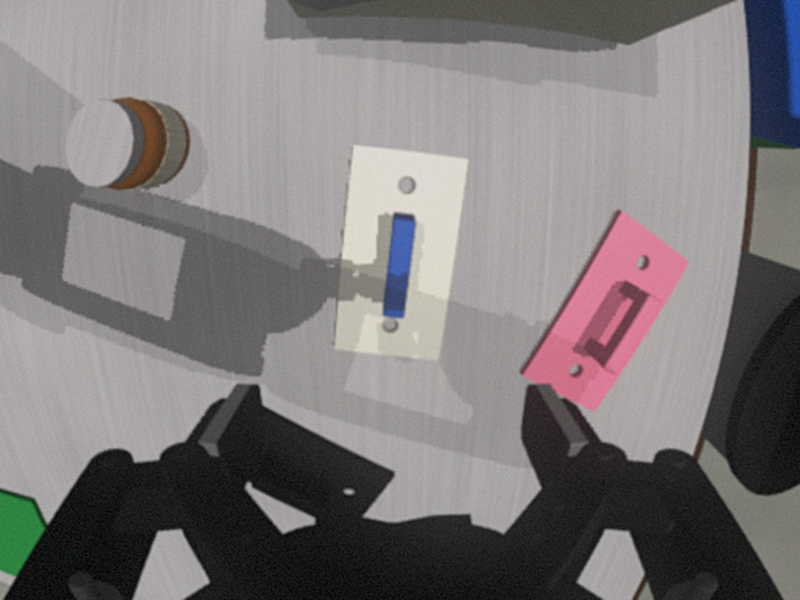

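View pics/ss1.png

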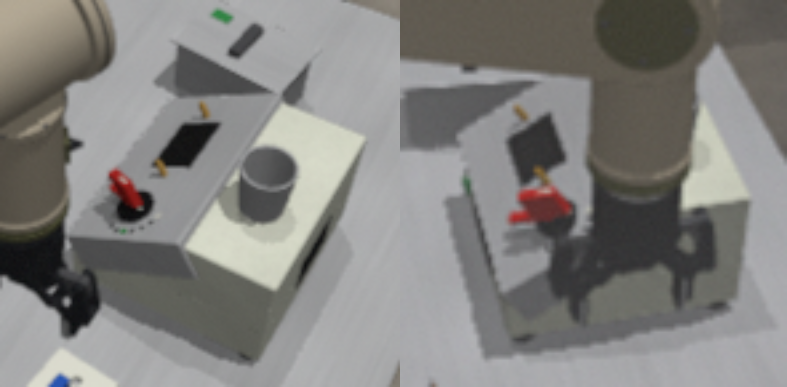

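The wrist view shows the cover with holes at about (406,185) and (390,324). The right-hand composite shows both brass pins and the red knob in both cameras, with the locking finger pointing down-slope towards the robot. Next I'll locate them.

```bash
python3 - <<'E'
from h import *
im,d,K,E=load('wrist1.npz'); h=cv2.cvtColor(im,cv2.COLOR_RGB2HSV)
z8=np.array([0,0,8.]);nz=np.array([0,0,1.])
# handle top
b=cv2.inRange(h,(105,120,40),(130,255,255)); b[:,:200]=0;b[:,300:]=0; b[260:]=0
v,u=np.nonzero(b); q=onplane(fray(np.c_[u,v],K,E),E,np.array([0,0,54.]),nz); print('handle@54',cv2.minAreaRect(q[:,:2].astype(np.float32)))
# holes: darker blobs around expected
for (x,y) in [(406,185),(390,324)]:
    x/=1.5625;y/=1.5625; x0,y0=int(x)-8,int(y)-8; g=im[y0:y0+17,x0:x0+17].min(2)
    print(np.median(g), g.min()); t=(np.percentile(g,80)+g.min())/2
    k,l,st,c=cv2.connectedComponentsWithStats((g<t).astype(np.uint8)); i=l[8,8] or 1; cc=c[i]+[x0,y0]
    print('hole',cc,st[i],onplane(fray(cc,K,E),E,z8,nz))
# plate outline
hsvm=((h[...,0]>18)&(h[...,0]<40)&(h[...,1]>15)&(im[...,2]>90)).astype(np.uint8)
hsvm[:85]=0; hsvm[:,:205]=0; hsvm[:,305:]=0;hsvm[235:]=0
hsvm=cv2.morphologyEx(hsvm,cv2.MORPH_CLOSE,np.ones((5,5)))
k,l,st,_=cv2.connectedComponentsWithStats(hsvm); i=1+st[1:,4].argmax(); v,u=np.nonzero(l==i)
q=onplane(fray(np.c_[u,v],K,E),E,z8,nz); print('plate',st[i],cv2.minAreaRect(q[:,:2].astype(np.float32)))
# pins
cands={}
for n,roi in [('scene',(215,90,300,190)),('side',(225,115,265,175))]:
    im,d,K,E=load(n+'1.npz'); h=cv2.cvtColor(im,cv2.COLOR_RGB2HSV)
    m=cv2.inRange(h,(8,90,60),(28,255,255)); z=np.zeros_like(m); x0,y0,x1,y1=roi; z[y0:y1,x0:x1]=m[y0:y1,x0:x1]
    k,l,st,c=cv2.connectedComponentsWithStats(z)
    for i in range(1,k): 
        if st[i,4]>3: print(n,st[i],c[i])
    r=((h[...,0]<8)|(h[...,0]>172))&(h[...,1]>120); P=cloud(d,K,E); r&=(P[...,2]>110)&(P[...,1]<150)&(P[...,0]<750); print(n,'red',P[r].mean(0),r.sum())
E
```

```text
handle@54 ((603.5823364257812, -145.36341857910156), (70.04261016845703, 13.98631477355957), 83.65003967285156)
202.0 121
hole [260.578125 117.96875 ] [ 4  3 11 11 64] [[611.02298021 -88.48767707   8.        ]]
159.0 54
hole [251.30612245 200.40816327] [ 4  0 13  4 49] [[ 599.6627857  -193.64360353    8.        ]]
plate [ 214   95   85  135 7461] ((603.6317138671875, -146.73712158203125), (168.99969482421875, 90.71033477783203), 83.22830963134766)
scene [290 128   3   6  11] [291.         130.72727273]
scene [273 149   4   7  16] [274.8125 151.75  ]
scene red [ 532.7569742  -271.01446515  171.38367933] 214
side [243 135   3   4   6] [244.  136.5]
side [248 152   4   6  11] [249.63636364 154.        ]
side red [ 534.34874949 -221.45281     184.26229505] 191
```

```bash
python3 - <<'E'
from h import *
A=load('scene1.npz');B=load('side1.npz')
def Pm(K,E): return K@np.linalg.inv(E)[:3]
a=np.array([[291,130.7],[274.8,151.75]]).T; b=np.array([[244,136.5],[249.64,154]]).T
X=cv2.triangulatePoints(Pm(*A[2:]),Pm(*B[2:]),a,b); X=(X[:3]/X[3]).T
print(X); v=X[0]-X[1]; print(np.linalg.norm(v),np.degrees(np.arctan2(v[1],v[0]))-90)
# panel plane & housing from depth
for n,D in (('scene',A),('side',B)):
    im,d,K,E=D; P=cloud(cv2.medianBlur(d,3),K,E); 
    nrm=np.cross(P[2:,1:-1]-P[:-2,1:-1],P[1:-1,2:]-P[1:-1,:-2]); nrm/=np.linalg.norm(nrm,axis=2,keepdims=True)+1e-9; nrm*=np.sign(nrm[...,2:3]); Q=P[1:-1,1:-1]
    s=(nrm[...,2]>.8)&(nrm[...,2]<.92)&(nrm[...,0]<-.3)&(np.linalg.norm(Q-X.mean(0),axis=2)<200)
    q=Q[s]; 
    for _ in range(5):
        c=q.mean(0); nn=np.linalg.svd(q-c,full_matrices=False)[2][2]; nn*=np.sign(nn[2]); r=(q-c)@nn; q=q[abs(r)<max(1.5,2*r.std())] if r.std()>1 else q
    print(n,len(q),nn,'tilt',np.degrees(np.arccos(nn[2])),'yaw',np.degrees(np.arctan2(-nn[1],-nn[0])),'pin mids height',(X-c)@nn)
    for e in (0,1):pass
    y=np.array([nn[1]*-1,nn[0],0]);y=-y/np.linalg.norm(y); y*=np.sign(y[1]); x=np.cross(y,nn); m=X.mean(0); print('panel frame ext', 'x',np.percentile((q-m)@x,[1,99]),'y',np.percentile((q-m)@y,[1,99]))
    w=(nrm[...,2]>.985)&(abs(Q[...,2]-175)<7)&(np.linalg.norm(Q-X.mean(0),axis=2)<260); g=Q[w]; print('top',len(g),np.median(g[:,2]),cv2.minAreaRect(g[:,:2].astype(np.float32)))
    h=cv2.cvtColor(im,cv2.COLOR_RGB2HSV); r=((h[...,0]<8)|(h[...,0]>172))&(h[...,1]>120)&(np.linalg.norm(P-X[1],axis=2)<130); g=P[r]; print('red',len(g),g.mean(0),'panel',np.c_[(g-m)@x,(g-m)@y,(g-c)@nn].mean(0), 'min/max x', ((g-m)@x).min(),((g-m)@x).max())
E
```

```text
[[598.22837125 267.25882061 153.74906175]
 [593.5352896  153.5530984  155.10481641]]
113.81060736897741 -2.363480324041973
scene 1217 [-0.49963509  0.01473949  0.86611057] tilt 29.990238778135073 yaw -1.689764859656507 pin mids height [15.05216501 16.89526216]
panel frame ext x [-83.90507995  81.83500586] y [-164.88090078   98.91604308]
top 764 174.23858559029287 ((724.311767578125, 176.71533203125), (264.6457824707031, 142.4641571044922), 88.28663635253906)
red 91 [581.97886453  83.47552552 174.64521084] panel [   1.31163528 -127.28520377   38.56049204] min/max x -47.970599052002534 19.264949093230346
side 643 [-0.5022091   0.01415517  0.86463036] tilt 30.15947652072635 yaw -1.614500245384784 pin mids height [15.07733412 16.99694546]
panel frame ext x [-86.44042489  65.65130043] y [-164.45479719   97.94419716]
top 114 173.36990655172116 ((745.6607666015625, 169.40756225585938), (93.60565185546875, 258.42901611328125), 18.24333381652832)
red 98 [576.70851772  85.88421195 169.41139759] panel [  -6.00949902 -125.01251523   36.85954333] min/max x -53.89356888285707 18.546389456956305
```

```bash
python3 -m jog '[[[0.14,0.09,0.5,0,0,0,0.7],[0,0,0.9,0,0,0.018,0.7],[0,0,0.9,0,0,0,0.7],[0,0,0.9,0,0,0,0.7],[0,0,0,0,0,0,0.7],[0,0,0,0,0,0,0.7]]]' 60; python3 - <<'E'
from bench import telemetry
for i in range(2):
    s=telemetry.sense(); print(s['time'],s['tool_pos'],s['tcp_rot'],s['qd'].round(2))
E
```

```text
time: 1.5
tool_pos: [605.6, -142.4, 73.2]
tcp_rot: [179.9, 0.0, 83.6]
ft_force: [-0.2, -0.1, 0.7]
finger_gap: 59.5
1.5 [ 605.59776487 -142.35108353   73.20771536] [1.79897045e+02 1.40632025e-02 8.35879186e+01] [-0.4  -1.3  -1.54 -0.05 -0.25 -0.08]
1.5 [ 605.59776487 -142.35108353   73.20771536] [1.79897045e+02 1.40632025e-02 8.35879186e+01] [-0.4  -1.3  -1.54 -0.05 -0.25 -0.08]
```

```bash
python3 -m jog '[[[-0.07,0,0.5,0,0,0,0.7],[0,-0.02,0.42,0,0,0,0.7],[0,0,0,0,0,0,0.7],[0,0,0,0,0,0,0],[0,0,0,0,0,0,0],[0,0,0,0,0,0,0],[0,0,0,0,0,0,0],[0,0,0,0,0,0,0]]]' 80;  python3 -m jog '[[[0,0,-0.3,0,0,0,0],[0,0,-0.7,0,0,0,0],[0,0,-1,0,0,0,0],[0,0,-1,0,0,0,0],[0,0,-1,0,0,0,0],[0,0,-1,0,0,0,0],[0,0,0,0,0,0,0],[0,0,0,0,0,0,0]]]'; python3 - <<'E'
from h import *
from bench import telemetry
s=telemetry.sense(); print(s['tool_pos'],s['tcp_rot'],s['finger_gap'],s['wrist_torque'])
im,d,K,E=grab('wrist','wrist2.npz')
cv2.imwrite('pics/w2.png',cv2.resize(im[:,:,::-1],(800,600),interpolation=cv2.INTER_CUBIC))
E
```

```text
time: 2.5
tool_pos: [604.2, -146.6, 26.7]
tcp_rot: [179.9, 0.0, 83.5]
ft_force: [-0.9, -0.0, 5.8]
finger_gap: 14.9
time: 3.5
tool_pos: [602.7, -146.2, 274.7]
tcp_rot: [-179.9, -0.0, 83.5]
ft_force: [-0.2, -0.4, -3.5]
finger_gap: 14.5
[ 602.66048979 -146.20044774  274.7213398 ] [-1.79948410e+02 -9.90942021e-03  8.35184817e+01] 14.47365196349844 [-0.0246673   0.00817347  0.06045399]
```

View pics/w2.png

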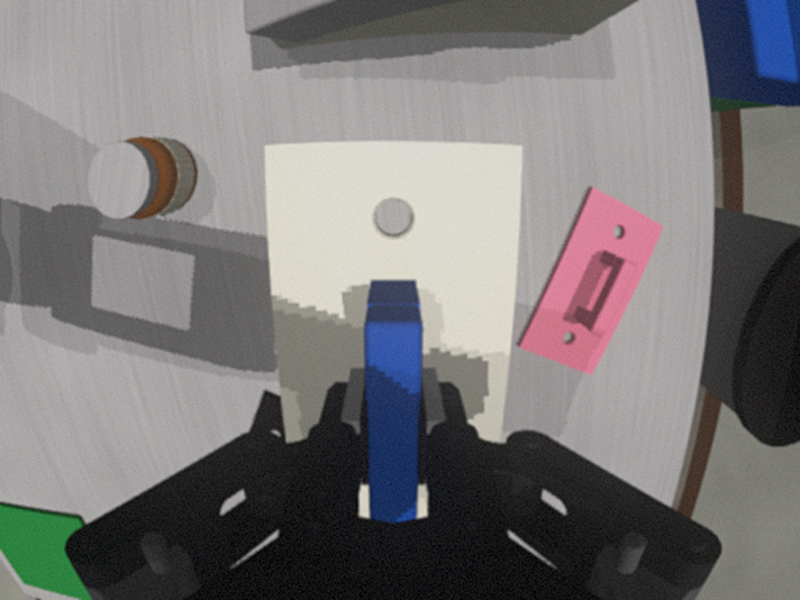

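The wrist view shows the cover held and square in the jaws, with the far hole at (393,217). Next I'll measure the cover relative to the tool.

```bash
cat > m.py <<'E'
from h import *
def plate_in_tool(f,pos,rpy,c=(393/1.5625,217/1.5625)):
    im,d,K,E=load(f); r=R.from_euler('xyz',rpy,degrees=True)
    Et=np.eye(4); Et[:3,:3]=r.inv().as_matrix()@E[:3,:3]; Et[:3,3]=r.inv().apply(E[:3,3]-pos)
    x0,y0=int(c[0])-16,int(c[1])-16
    u,v=np.meshgrid(np.arange(175,330),np.arange(93,180)); u=u.ravel();v=v.ravel()
    h=cv2.cvtColor(im,cv2.COLOR_RGB2HSV); sel=(h[v,u,0]>18)&(h[v,u,0]<40)&(h[v,u,1]>15)&(d[v,u]>0)
    fr=fray(np.c_[u,v],K,np.eye(4)); P=(fr/fr[:,2:])*d[v,u][:,None]; P=P@Et[:3,:3].T+Et[:3,3]
    P=P[sel]; P=P[abs(P[:,2]-np.median(P[:,2]))<4]; A=np.c_[P[:,:2],np.ones(len(P))]; co=np.linalg.lstsq(A,P[:,2],rcond=None)[0]
    print('plate top plane z=ax+by+c',co.round(4),'n',len(P))
    return im,K,Et,co
E
python3 - <<'E'
from m import *
from bench import telemetry
s=telemetry.sense(); pos,rpy=s['tool_pos'],s['tcp_rot']
im,K,Et,co=plate_in_tool('wrist2.npz',pos,rpy)
n=np.array([0,0,1.]); p0=np.array([0,0,18.])
g=im.min(2).astype(float); x,y=251,139
g=g[y-18:y+19,x-18:x+19]; k,l,st,c=cv2.connectedComponentsWithStats((g<188).astype(np.uint8)); i=l[18,18]; cc=c[i]+[x-18,y-18]
print('hole px',cc,st[i],onplane(fray(cc,K,Et),Et,p0,n))
# left/right and end edges of plate via mask rows
h=cv2.cvtColor(im,cv2.COLOR_RGB2HSV); m=(h[...,0]>18)&(h[...,0]<40)&(h[...,1]>15)&(im[...,2]>60)
for row in (105,115,125,160,175):
    u=np.nonzero(m[row,150:350])[0]+150; e=onplane(fray([[u.min(),row],[u.max(),row]],K,Et),Et,p0,n); print(row,u.min(),u.max(),e[:,:2].round(1).tolist())
v=np.nonzero(m[70:140,252])[0]+70; print('end',v.min(),onplane(fray([[252,v.min()]],K,Et),Et,p0,n))
yp=R.from_euler('z',-1.7,degrees=True).apply([0,1,0]); nn=R.from_euler('z',-1.7,degrees=True).apply([-.5,0,.8660]); xp=np.cross(yp,nn)
Rt=R.from_matrix(np.c_[yp,xp,-nn]); O=np.array([603.9,210.2,140])
print(pos,delta(O+nn*(26+70),Rt,pos,rpy), Rt.as_euler('xyz',degrees=True), O+nn*96)
E
```

```text
plate top plane z=ax+by+c [-7.00000e-04 -1.00000e-03  1.79631e+01] n 7632
hole px [251.41924399 139.24398625] [  5   5  28  27 582] [[57.7038536   0.82034591 18.        ]]
105 170 332 [[77.6, -43.7], [77.6, 44.9]]
115 170 332 [[72.0, -43.9], [72.0, 45.1]]
125 170 332 [[66.5, -44.1], [66.5, 45.3]]
160 172 330 [[46.7, -43.9], [46.7, 45.1]]
175 172 330 [[38.0, -44.5], [38.0, 45.7]]
end 94 [[82.34116971  1.11858637 18.        ]]
[ 602.16410867 -146.04150245  273.40783359] (array([ 7.00253985, -1.72334374,  1.01519908]), array([-0.08376443,  0.00335729, -0.01301041])) [149.99927222   0.          88.3       ] [555.92112671 211.62397972 223.136     ]
```

```bash
python3 -m jog '[[[0.5,0,0,0,0,0,0],[1,-0.2,0,0,0,0,0],[1,-0.25,0,0,0,0,0],[1,-0.25,0,0,0,0,0],[1,-0.25,0,0,0,0,0],[1,-0.25,0,0,0,0,0],[1,-0.25,0,0,0,0,0],[0.5,-0.27,0,0,0,0,0],[0,0,0,-0.028,0.001,-0.0043,0],[0,0,0,-0.028,0.001,-0.0043,0],[0,0,0,-0.028,0.001,-0.0043,0],[0,0,0,0,0,0,0]]]'; python3 -m jog '[[[0,-0.25,0.43,0,0,0,0],[0,-0.25,0.43,0,0,0,0],[0,0,0,0,0,0,0],[0,0,0,0,0,0,0],[0,0,0,0,0,0,0]]]'; python3 - <<'E'
from m import *
from bench import telemetry
im,d,K,E=grab('wrist','wrist3.npz')
T=[];Q=[]
s=telemetry.sense(); print(s['tool_pos'],s['tcp_rot'],s['ft_force'])
a=grab('scene','scene3.npz')[0];b=grab('side','side3.npz')[0]
s=telemetry.sense(); print(s['tool_pos'],s['tcp_rot'],s['finger_gap'])
w=cv2.resize(im,(480,360)); a=cv2.resize(a[90:210,215:335],(320,320)); b=cv2.resize(b[105:195,210:300],(320,320))
cv2.imwrite('pics/c3.png',np.hstack([w,np.vstack([a[:,:],np.zeros((40,320,3),np.uint8)])])[:,:,::-1]); cv2.imwrite('pics/side3.png',b[:,:,::-1])
E
```

```text
time: 5.05
tool_pos: [551.5, 210.1, 267.0]
tcp_rot: [150.4, 0.4, 88.3]
ft_force: [-0.1, 0.6, -2.6]
finger_gap: 14.6
time: 5.68
tool_pos: [558.3, 211.2, 227.5]
tcp_rot: [149.7, 0.1, 88.2]
ft_force: [0.0, 0.4, -2.0]
finger_gap: 14.9
[558.1223656  211.2311143  227.28179434] [1.49666847e+02 1.16316862e-01 8.82129939e+01] [-0.26441438  0.07092726 -2.01753555]
[557.66419569 211.14045497 226.62128886] [1.49695421e+02 1.36309734e-01 8.82246770e+01] 14.520248198259637
```

View pics/c3.png

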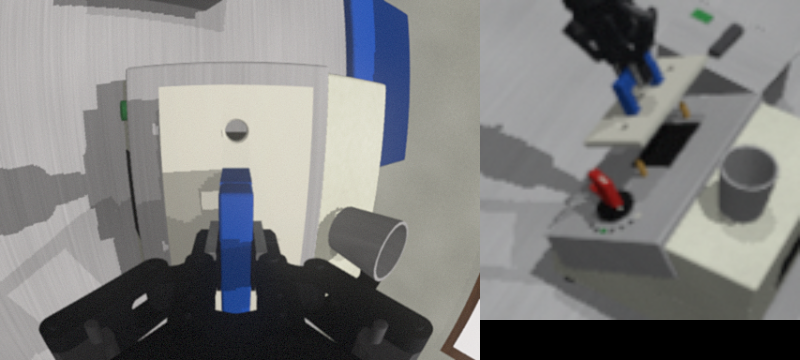

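The cover hovers parallel above the panel. Both pins show in the scene crop, at (640,167) and (685,108) in the picture. Next I'll measure the hole and pin offset in the same views.

```bash
python3 - <<'E'
from m import *
pos=np.array([557.9,211.2,227.0]); rpy=[149.68,.12,88.22]
im,K,Et,co=plate_in_tool('wrist3.npz',pos,rpy)
x,y=int(237*512/480),int(130*512/480); c=im[y-16:y+17,x-16:x+17]; cv2.imwrite('pics/hole3.png',cv2.resize(c[:,:,::-1],(330,330),interpolation=cv2.INTER_NEAREST))
h=cv2.cvtColor(im,cv2.COLOR_RGB2HSV); m=cv2.inRange(h,(8,90,40),(28,255,255))[y-16:y+17,x-16:x+17]; print('brass in hole',np.argwhere(m)[:20].tolist())
yp=R.from_euler('z',-1.7,degrees=True).apply([0,1,0]); nn=R.from_euler('z',-1.7,degrees=True).apply([-.5,0,.8660]); xp=np.cross(yp,nn)
r=R.from_euler('xyz',rpy,degrees=True)
for n in ('scene','side'):
    im,d,K,E=load(n+'3.npz'); iE=np.linalg.inv(E)
    def pr(p): q=iE[:3,:3]@p+iE[:3,3]; return (K@q/q[2])[:2]
    h=cv2.cvtColor(im,cv2.COLOR_RGB2HSV)
    m=cv2.inRange(h,(8,90,60),(28,255,255)); O=np.array([603.9,210.2,140])
    for sgn in (1,-1):
        pt=pr(O+58*sgn*yp+24*nn); pb=pr(O+58*sgn*yp); u0,v0=np.minimum(pt,pb).astype(int)-6;u1,v1=np.maximum(pt,pb).astype(int)+7
        a=np.argwhere(m[v0:v1,u0:u1]>0); print(n,sgn,'pred tip',pt.round(1),'base',pb.round(1),'brass n',len(a),'mean',(a.mean(0)[::-1]+[u0,v0]).round(1) if len(a) else 0,'rows',(a[:,0].min()+v0,a[:,0].max()+v0) if len(a) else 0)
        hp=pr(pos+r.apply([58*sgn-.3,.8,18])); u0,v0=hp.astype(int)-5; g=im[v0:v0+11,u0:u0+11].min(2).astype(int); print('  hole pred',hp.round(1),'\n',g if n=='scene' else '')
E
```

```text
plate top plane z=ax+by+c [-1.40000e-03  1.40000e-03  1.90915e+01] n 12876
brass in hole []
scene 1 pred tip [290.1 128.9] base [292.7 134.4] brass n 10 mean [291.1 131. ] rows (np.int64(129), np.int64(133))
  hole pred [284.9 115.6] 
 [[116 143 111  74  72  73  73  78  80  87 115]
 [ 91 132 116 110 117 116 115 121 124 129 136]
 [ 56 105 145 154 162 163 162 162 163 163 163]
 [ 27  57 131 163 163 163 164 162 163 163 164]
 [ 26  29 103 160 163 163 158 149 154 162 164]
 [ 26  27  61 133 163 163 142 119 141 161 161]
 [ 23  26  37 109 158 152 138 136 149 162 163]
 [ 23  23  27  67 132 155 160 163 163 164 163]
 [ 26  17  24  57 118 159 163 162 163 164 164]
 [ 39  18  22  25  79 144 164 162 163 161 163]
 [ 37  14  19  45 111 160 162 163 162 163 163]]
scene -1 pred tip [273.8 150.7] base [276.7 156.3] brass n 14 mean [275. 152.] rows (np.int64(150), np.int64(155))
  hole pred [267.8 137.3] 
 [[122  96  96  96  94  95  92  59  16  18  28]
 [101  96 105 116 115 115 115 109  96 102 113]
 [114 116 127 143 143 142 142 146 149 155 162]
 [142 142 143 147 150 151 151 153 162 163 163]
 [142 143 146 156 167 166 155 144 149 163 162]
 [146 151 155 162 167 165 134 114 140 163 163]
 [156 164 163 162 162 153 136 137 156 163 162]
 [163 163 162 163 161 160 159 162 164 163 162]
 [163 162 163 163 163 162 163 162 162 164 163]
 [163 164 163 161 162 164 163 163 163 163 162]
 [150 151 150 151 151 149 151 150 152 150 151]]
side 1 pred tip [242.7 134.9] base [245.6 138.5] brass n 0 mean 0 rows 0
  hole pred [236.5 125.6] 
 
side -1 pred tip [248.7 153. ] base [251.8 156.6] brass n 9 mean [249.9 154.4] rows (np.int64(153), np.int64(157))
  hole pred [242.3 143.7]
```

View pics/hole3.png

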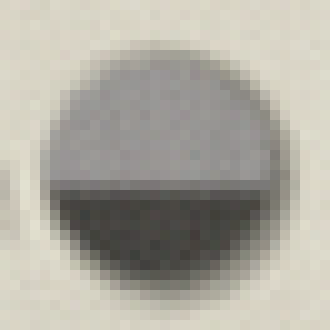

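The hole view shows the panel through the hole, grey above and black patch below, with no pin in line yet. I'll correct sideways and go to about 8 mm above the pin tips, then look through the hole again.

```bash
python3 -m jog '[[[0,-0.05,0.4,0,0,0,0],[0,-0.05,0.4,0,0,0,0],[0,0,0,0,0,0,0],[0,0,0,0,0,0,0],[0,0,0,0,0,0,0]]]'; python3 - <<'E'
from m import *
from bench import telemetry
L=[]
for n in ('wrist','scene','side'):
    s=telemetry.sense(); L.append(np.r_[s['tool_pos'],s['tcp_rot']]); grab(n,n+'4.npz')
pos,rpy=np.mean(L,0)[:3],np.mean(L,0)[3:]; print(np.array(L).round(2)); np.save('p4.npy',np.r_[pos,rpy])
im,K,Et,co=plate_in_tool('wrist4.npz',pos,rpy)
O=np.array([603.9,210.2,140]);yp=R.from_euler('z',-1.7,degrees=True).apply([0,1,0]); nn=R.from_euler('z',-1.7,degrees=True).apply([-.5,0,.8660]); xp=np.cross(yp,nn)
r=R.from_euler('xyz',rpy,degrees=True); c=pos+r.apply([-.3,.8,26]); print('cover in panel (kin)',[(c-O)@xp,(c-O)@yp,(c-O)@nn])
def crop(im,x,y,h,w): return cv2.resize(im[y-h:y+h,x-h:x+h],(w,w),interpolation=cv2.INTER_CUBIC)
x,y=int(252),int(139); S=load('scene4.npz')[0]; D=load('side4.npz')[0]
cv2.imwrite('pics/c4.png',np.hstack([crop(im,x,y,22,264),crop(S,280,138,28,268),crop(D,246,143,28,268)])[:,:,::-1])
E
```

```text
time: 6.45
tool_pos: [573.5, 210.7, 190.0]
tcp_rot: [149.6, 0.1, 88.2]
ft_force: [0.5, -0.0, -1.8]
finger_gap: 14.7
[[5.7349e+02 2.1074e+02 1.9001e+02 1.4965e+02 1.2000e-01 8.8240e+01]
 [5.7344e+02 2.1068e+02 1.8987e+02 1.4965e+02 1.2000e-01 8.8240e+01]
 [5.7338e+02 2.1066e+02 1.8967e+02 1.4967e+02 1.3000e-01 8.8240e+01]]
plate top plane z=ax+by+c [-1.70000e-03  1.40000e-03  1.92054e+01] n 12804
cover in panel (kin) [np.float64(-0.5035758033318669), np.float64(-0.7726657430295086), np.float64(32.40713897447956)]Traceback (most recent call last):
  File "<stdin>", line 12, in <module>
    return _nx.concatenate(arrs, 1, dtype=dtype, casting=casting)
           ~~~~~~~~~~~~~~~^^^^^^^^^^^^^^^^^^^^^^^^^^^^^^^^^^^^^^^
ValueError: all the input array dimensions except for the concatenation axis must match exactly, but along dimension 0, the array at index 0 has size 264 and the array at index 1 has size 268
```

```bash
python3 - <<'E'
from m import *
def crop(im,x,y,h,w): return cv2.resize(im[y-h:y+h,x-h:x+h],(w,w),interpolation=cv2.INTER_CUBIC)
W,S,D=[load(n+'4.npz')[0] for n in ('wrist','scene','side')]
cv2.imwrite('pics/c4.png',np.hstack([crop(W,252,139,22,266),crop(S,280,138,28,266),crop(D,246,143,28,266)])[:,:,::-1])
E
```

```text
(no output)
```

View pics/c4.png

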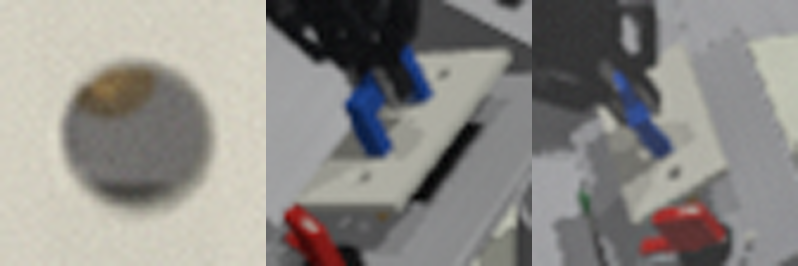

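Through the hole in the wrist view the brass tip sits up and left of the hole centre, at crop (115,90) against (138,136). The scene and side views agree that the cover is near the pins. I'll compute the offset.

```bash
python3 - <<'E'
from m import *
p=np.load('p4.npy'); im,K,Et,co=plate_in_tool('wrist4.npz',p[:3],p[3:])
n=np.array([0,0,1.]); s=44/266
def px(x,y): return [[x*s+230-.5,y*s+117-.5]]
f=lambda x,y,z: onplane(fray(px(x,y),K,Et),Et,np.array([0,0,z]),n)[0].round(2)
print('cam',Et[:3,3].round(1))
for z in (18,26): print('hole',z,f(138,136,z))
print('hole edges top face', f(62,136,18),f(213,136,18),f(138,62,18),f(138,208,18))
c=im.astype(int)[117:161,230:274]; b=(c[...,0]-c[...,2])
for r in range(8,24): print(117+r,b[r,8:32:1])
iE=np.linalg.inv(Et)
for ty in (-3,-2,-1):
  for tx in (57,59,61):
    o=[]
    for z,rad in ((34,2),(42,5)):
        pts=np.array([[tx,ty+rad,z],[tx,ty-rad,z],[tx-rad,ty,z]]); q=pts@iE[:3,:3].T+iE[:3,3]; th=np.arctan2(np.hypot(q[:,0],q[:,1]),q[:,2]); a=np.arctan2(q[:,1],q[:,0]); uv=K[:2,2]+K[0,0]*th[:,None]*np.c_[np.cos(a),np.sin(a)]; o.append(((uv-[230,117]+.5)/s).round(0).tolist())
    print(ty,tx,o)
E
```

```text
plate top plane z=ax+by+c [-1.70000e-03  1.40000e-03  1.92054e+01] n 12804
cam [ 7.580e+01  1.000e-01 -1.422e+02]
hole 18 [58.11  0.64 18.  ]
hole 26 [57.23  0.67 26.  ]
hole edges top face [58.13 -6.14 18.  ] [58.13  7.33 18.  ] [64.76  0.64 18.  ] [51.59  0.64 18.  ]
125 [15 17 17 20 20 18 19 19 15 14 17 20 17 18 22 18 18 19 19 16 17 16 19 19]
126 [20 16 17 17 17 21 18 16 17 17 15 16 15 15 17 15 20 16 19 19 22 22 21 16]
127 [23 18 17 19 17 17 20 19 17 15 18 18 18 20 15 15 13 14 15 14 18 16 20 19]
128 [20 17 19 20 19 20 18 17 19 24 35 36 35 29 30 33 26 17 20 10 18 17 19 19]
129 [17 16 19 17 18 15 19 22 33 43 46 50 50 44 40 39 37 23 12  8  9 15 17 18]
130 [18 17 20 17 17 20 22 35 53 57 56 54 49 48 40 40 37 22  9  6  7 10 15 16]
131 [21 18 15 19 19 23 31 50 66 60 62 57 47 40 38 35 36 20  6  5  5  9 14 11]
132 [16 18 19 18 22 29 35 48 60 64 57 42 41 39 38 34 27 15  3  3  3  8  4 11]
133 [18 19 14 15 20 31 34 33 44 44 50 39 35 35 32 27 19  9  6  3  1  2  5  7]
134 [17 20 18  9 13 23 27 31 33 34 31 36 32 31 28 19  8  6  6  2  5  2  3  5]
135 [18 18 18  9  9 14 17 26 27 30 31 29 29 24 13 
[... 653 characters left out ...]
0.0, 89.0], [100.0, 109.0]], [[151.0, 82.0], [53.0, 83.0], [102.0, 131.0]]]
-2 57 [[[131.0, 129.0], [90.0, 129.0], [111.0, 150.0]], [[160.0, 121.0], [63.0, 121.0], [111.0, 169.0]]]
-2 59 [[[131.0, 109.0], [90.0, 109.0], [110.0, 129.0]], [[160.0, 102.0], [62.0, 102.0], [111.0, 150.0]]]
-2 61 [[[131.0, 89.0], [90.0, 89.0], [110.0, 109.0]], [[160.0, 83.0], [62.0, 83.0], [111.0, 131.0]]]
-1 57 [[[141.0, 129.0], [100.0, 129.0], [121.0, 150.0]], [[170.0, 121.0], [72.0, 121.0], [121.0, 169.0]]]
-1 59 [[[141.0, 109.0], [100.0, 109.0], [121.0, 129.0]], [[170.0, 102.0], [72.0, 102.0], [121.0, 150.0]]]
-1 61 [[[141.0, 89.0], [100.0, 89.0], [121.0, 109.0]], [[170.0, 83.0], [72.0, 83.0], [121.0, 131.0]]]
```

```bash
python3 - <<'E'
from m import *
O=np.array([603.9,210.2,140]);yp=R.from_euler('z',-1.7,degrees=True).apply([0,1,0]); nn=R.from_euler('z',-1.7,degrees=True).apply([-.5,0,.8660]); xp=np.cross(yp,nn)
pc=lambda p:np.c_[(p-O)@xp,(p-O)@yp,(p-O)@nn].round(1)
pins={'scene':[[291,130.7],[274.8,151.75]],'side':[[244,136.5],[249.64,154]]}
for n in ('scene','side'):
    im,d,K,E=load(n+'1.npz')
    for z in (0,12): print(n,'pins@',z+0,pc(onplane(ray(pins[n],K,E),E,O+z*nn,nn)).tolist())
    P=cloud(d,K,E); q=(P.reshape(-1,3)-O); X,Y,Z=q@xp,q@yp,q@nn; m=(abs(X)<60)&(Y>-50)&(Y<45)&(abs(Z)<8); print('  panel depth height',np.median(Z[m]),m.sum())
    im,d,K,E=load(n+'4.npz'); 
    P=cloud(d,K,E); q=(P.reshape(-1,3)-O); X,Y,Z=q@xp,q@yp,q@nn; m=(abs(X)<45)&(abs(Y)<85)&(abs(Z-40)<8); print('  plate top height',np.median(Z[m]),m.sum(), 'x range',np.percentile(X[m],[1,99]),'y',np.percentile(Y[m],[1,99]))
    for s in (1,-1):
        iE=np.linalg.inv(E); hp=O+58*s*yp+40*nn; c=iE[:3,:3]@hp+iE[:3,3]; c=(K@c/c[2])[:2]
        u0,v0=c.astype(int)-6; g=im[v0:v0+13,u0:u0+13].min(2).astype(float); w=np.clip(np.median(g)-12-g,0,None)
        k,l,st,cc=cv2.connectedComponentsWithStats((g[2:-2,2:-2]<np.median(g)-12).astype(np.uint8)); 
        print('  hole pred px',c.round(1)); 
        for i in range(1,k): print('    ',st[i],(cc[i]+[u0+2,v0+2]).round(1),pc(onplane(ray(cc[i]+[u0+2,v0+2],K,E),E,O+40*nn,nn)).tolist())
E
```

```text
scene pins@ 0 [[-19.4, 79.4, -0.0], [-22.1, -35.3, -0.0]]
scene pins@ 12 [[-4.8, 63.4, 12.0], [-7.5, -49.2, 12.0]]
  panel depth height 0.7475267046689827 480
  plate top height 38.22221985409672 584 x range [-42.43585397  44.62923768] y [-84.644953    82.13570367]
  hole pred px [288.4 125.1]
     [0 0 3 1 3] [285. 121.] [[-29.3, 83.4, 40.0]]
     [4 0 1 1 1] [288. 121.] [[-15.7, 82.3, 40.0]]
     [6 0 1 1 1] [290. 121.] [[-6.7, 81.7, 40.0]]
     [ 0  2  3  7 15] [284.7 126.7] [[-10.7, 49.7, 40.0]]
     [4 4 3 1 3] [289. 125.] [[2.3, 58.6, 40.0]]
  hole pred px [271.9 147. ]
     [ 0  0  9  2 18] [271.  142.5] [[-18.3, -34.9, 40.0]]
     [5 4 2 2 3] [272.7 146.7] [[2.3, -56.5, 40.0]]
side pins@ 0 [[-3.9, 75.0, 0.0], [-4.9, -38.2, -0.0]]
side pins@ 12 [[-0.4, 59.8, 12.0], [-1.4, -52.1, 12.0]]
  panel depth height 0.7303203559479511 429
  plate top height 37.86978597598972 454 x range [-44.42167196  43.41936277] y [-84.2211431  78.443904 ]
  hole pred px [240.7 132.4]
     [ 1  0  7  7 12] [239.2 130.7] [[-3.7, 73.2, 40.0]]
     [4 0 3 1 3] [241. 128.] [[7.3, 81.9, 40.0]]
     [1 5 4 4 8] [238.  134.9] [[-14.0, 53.6, 40.0]]
  hole pred px [246.7 150.5]
     [ 0  0  6  5 18] [243.8 147.3] [[-7.0, -32.3, 40.0]]
     [5 4 2 3 5] [247.6 151.2] [[2.7, -64.3, 40.0]]
```

```bash
python3 -m jog '[[[0.09,-0.06,0,0,0,0,0],[0,0,0,0,0,0,0],[0,0,0,0,0,0,0]]]'; python3 - <<'E'
from m import *
from bench import telemetry
s=telemetry.sense(); pos,rpy=s['tool_pos'],s['tcp_rot']
im,d,K,E=grab('wrist','wrist5.npz'); S=grab('scene','scene5.npz')[0]
im,K,Et,co=plate_in_tool('wrist5.npz',pos,rpy)
def crop(im,x,y,h,w): return cv2.resize(im[y-h:y+h,x-h:x+h],(w,w),interpolation=cv2.INTER_CUBIC)
cv2.imwrite('pics/c5.png',np.hstack([crop(im,252,139,22,396),crop(S,280,138,28,396)])[:,:,::-1])
E
```

```text
time: 6.98
tool_pos: [570.5, 215.1, 186.9]
tcp_rot: [149.8, 0.2, 88.2]
ft_force: [-0.3, -0.6, -2.4]
finger_gap: 15.2
plate top plane z=ax+by+c [-1.5000e-03  1.7000e-03  1.9329e+01] n 12821
```

View pics/c5.png

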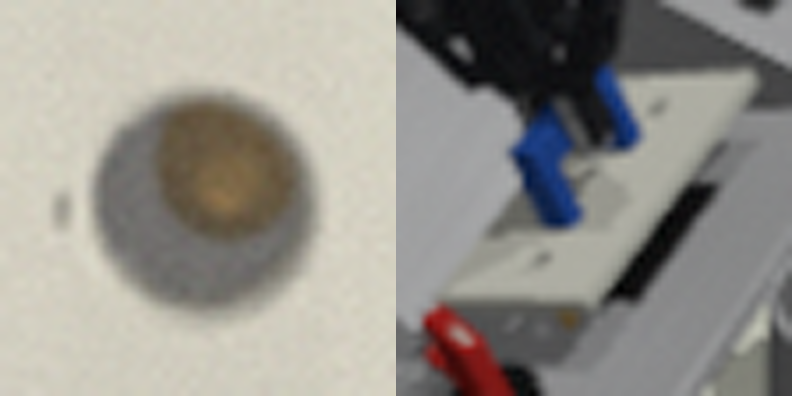

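The pin tip now shows almost centred in the hole, at crop (230,185) against the hole centre (205,200). That leaves about 1.5 mm up-slope to correct, so I'll correct it and start down.

```bash
python3 -m jog '[[[0,0.03,0,0,0,0,0],[0,0,0.1,0,0,0,0],[0,0,0.1,0,0,0,0],[0,0,0.05,0,0,0,0],[0,0,0,0,0,0,0]]]';python3 -m jog '[[[0,0,0.05,0,0,0,0],[0,0,0.05,0,0,0,0],[0,0,0.05,0,0,0,0],[0,0,0,0,0,0,0]]]'; python3 - <<'E'
from m import *
from bench import telemetry
s=telemetry.sense(); pos,rpy=s['tool_pos'],s['tcp_rot']; print(s['wrist_torque'],rpy)
im,d,K,E=grab('wrist','wrist6.npz'); S=grab('scene','scene6.npz')[0]; D=grab('side','side6.npz')[0]
im,K,Et,co=plate_in_tool('wrist6.npz',pos,rpy)
def crop(im,x,y,h,w): return cv2.resize(im[y-h:y+h,x-h:x+h],(w,w),interpolation=cv2.INTER_CUBIC)
cv2.imwrite('pics/c6.png',np.hstack([crop(im,252,139,22,266),crop(S,280,138,28,266),crop(D,246,143,28,266)])[:,:,::-1])
E
```

```text
time: 7.7
tool_pos: [578.1, 214.5, 176.3]
tcp_rot: [149.8, 0.2, 88.2]
ft_force: [0.3, 0.1, -2.4]
finger_gap: 14.7
time: 8.2
tool_pos: [581.9, 214.5, 170.1]
tcp_rot: [149.8, 0.2, 88.2]
ft_force: [-0.4, 0.6, -3.2]
finger_gap: 14.5
[-0.00570105  0.43654277  0.04550396] [149.77730998   0.17753574  88.22585533]
plate top plane z=ax+by+c [-1.80000e-03  1.20000e-03  1.93506e+01] n 12838
```

View pics/c6.png

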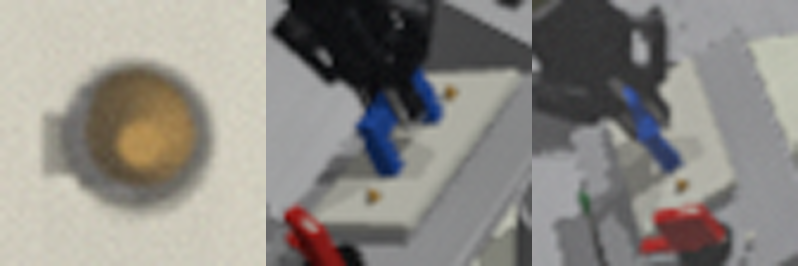

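Both pins now show through the holes: wrist (138,130), and the scene view shows brass in both. No contact force, so I'll go on down.

```bash
python3 -m jog '[[[0,0,0.08,0,0,0,0],[0,0,0.06,0,0,0,0],[0,0,0.04,0,0,0,0],[0,0,0,0,0,0,0]]]';python3 -m jog '[[[0,0,0.02,0,0,0,0],[0,0,0.02,0,0,0,0],[0,0,0,0,0,0,0]]]';python3 -m jog '[[[0,0,0.02,0,0,0,0],[0,0,0.02,0,0,0,0],[0,0,0,0,0,0,0]]]'
```

```text
time: 8.85
tool_pos: [586.4, 214.3, 162.7]
tcp_rot: [149.8, 0.2, 88.2]
ft_force: [-4.3, -0.4, 1.7]
finger_gap: 14.7
time: 9.22
tool_pos: [586.5, 214.3, 162.7]
tcp_rot: [149.8, 0.2, 88.2]
ft_force: [-33.3, -6.8, 25.3]
finger_gap: 14.8
time: 9.6
tool_pos: [586.5, 214.3, 162.6]
tcp_rot: [149.9, 0.2, 88.2]
ft_force: [-62.8, -13.4, 48.2]
finger_gap: 14.9
```

```bash
python3 -m jog '[[[0,-0.015,-0.03,0,0,0,0],[0,0,-0.02,0,0,0,0],[0,0,0,0,0,0,0]]]'; python3 -m jog '[[[0,0,0,0,0,0,0.3],[0,0,0,0,0,0,0.5],[0,0,0,0,0,0,0.6],[0,0,0,0,0,0,0.6],[0,0,-0.5,0,0,0,0.6],[0,0,-1,0,0,0,0.6],[0,0,-1,0,0,0,0.6],[0,0,0,0,0,0,0.6],[0,0,0,0,0,0,0.6]]]'; python3 - <<'E'
from m import *
from bench import telemetry
s=telemetry.sense(); print(s['tool_pos'],s['tcp_rot'],s['joint_pos'])
W=grab('wrist','wrist7.npz'); grab('scene','scene7.npz'); grab('side','side7.npz')
O=np.array([603.9,210.2,140]);yp=R.from_euler('z',-1.7,degrees=True).apply([0,1,0]); nn=R.from_euler('z',-1.7,degrees=True).apply([-.5,0,.8660]); xp=np.cross(yp,nn)
for n in ('scene','side'):
    im,d,K,E=load(n+'7.npz'); P=cloud(d,K,E); q=P-O; X,Y,Z=q@xp,q@yp,q@nn
    m=(abs(X)<50)&(abs(Y)<88)&(Z>3)&(Z<14); A=np.c_[X[m],Y[m],np.ones(m.sum())]; print(n,'plate z fit',np.linalg.lstsq(A,Z[m],rcond=None)[0].round(3),np.median(Z[m]),np.percentile(X[m],[1,99]),np.percentile(Y[m],[1,99]))
    m=(abs(X)<80)&(Y>-90)&(Y<100)&(Z<3)&(Z>-4); print('  panel',np.median(Z[m]),m.sum())
im,d,K,E=W; cv2.imwrite('pics/w7.png',cv2.resize(im[:,:,::-1],(600,450),interpolation=cv2.INTER_CUBIC))
E
```

```text
time: 9.98
tool_pos: [586.5, 214.3, 162.7]
tcp_rot: [149.7, 0.2, 88.2]
ft_force: [-19.4, -5.0, 16.2]
finger_gap: 14.9
time: 11.1
tool_pos: [523.6, 216.7, 268.8]
tcp_rot: [149.7, 0.2, 88.2]
ft_force: [-0.3, 0.2, -1.4]
finger_gap: 51.2
[523.61073435 216.71418908 268.8005659 ] [149.74193641   0.15806592  88.2399174 ] [ 26.06153342 -23.76238815 114.84123035 -15.50666714  62.56643156
  31.72335035]
scene plate z fit [-7.000e-03  3.000e-03  8.299e+00] 8.3135227250627 [-46.30023619  44.3185312 ] [-82.00737292  85.9394639 ]
  panel 0.45070784252527313 477
side plate z fit [-6.000e-03 -1.000e-03  8.109e+00] 8.17842789697108 [-48.94576064  41.25401719] [-83.94984352  85.16313251]
  panel -0.010176155793429053 465
```

View pics/w7.png

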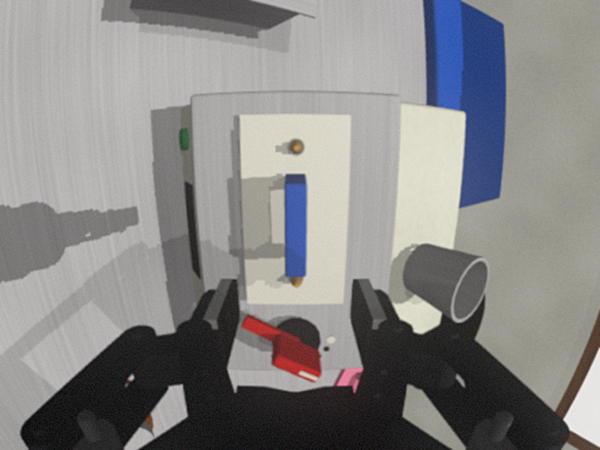

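The cover lies flush: its top is about 8 mm above the panel in both depth views, and both pins show in the wrist view. The knob's bar shows at (295,355), its finger tip at (248,322) and the white dot at (330,340). Next I'll measure the knob's axis and angle.

```bash
python3 - <<'E'
from m import *
home=np.array([586.5,214.3,162.65]); rpy=[149.74,.16,88.24]; r=R.from_euler('xyz',rpy,degrees=True); pos=np.array([523.6,216.7,268.8])
nn=-r.apply([0,0,1]); xp=r.apply([0,1,0]); yp=r.apply([1,0,0])
Oc=home+r.apply([-.3,.7,27]); print('origin est',Oc)
pc=lambda p:np.c_[(p-Oc)@xp,(p-Oc)@yp,(p-Oc)@nn]
im,d,K,E=load('wrist7.npz'); h=cv2.cvtColor(im,cv2.COLOR_RGB2HSV); s=512/600
v,u=np.nonzero(((h[...,0]<8)|(h[...,0]>172))&(h[...,1]>130)&(im[...,0]>80)); k=(u<285)&(u>195)&(v>260)&(v<330); u,v=u[k],v[k]; print(len(u))
fr=fray(np.c_[u,v],K,np.eye(4)); P=(fr/fr[:,2:])*d[v,u][:,None]; P=P@E[:3,:3].T+E[:3,3]; q=pc(P)
for nm,m in (('bar top',(q[:,2]>52)&(q[:,2]<60)),('finger',(q[:,2]>12)&(q[:,2]<23))):
    w=q[m]; 
    if len(w)>5: print(nm,m.sum(),w.mean(0).round(1),cv2.minAreaRect(w[:,:2].astype(np.float32)))
print(np.histogram(q[:,2],10))
# plate edges in the same depth/frame check: pins & white dot
def at(x,y,z): return pc(onplane(fray([[x*s,y*s]],K,E),E,Oc+z*nn,nn))[0].round(1)
print('pinL tip',at(297,146,24),'plate corners@8',at(239,114,8),at(351,115,8),at(246,303,8),at(344,303,8)); print('white dot',at(330,340,0)); print('pointer',at(310,375,56),'finger tip',at(247,321,20))
for n in ('scene','side'):
    im,d,K,E=load(n+'7.npz'); P=cloud(d,K,E); h=cv2.cvtColor(im,cv2.COLOR_RGB2HSV); m=((h[...,0]<8)|(h[...,0]>172))&(h[...,1]>110); q=pc(P[m]); q=q[(np.hypot(q[:,0],q[:,1]+126)<75)&(q[:,2]>5)]
    t=q[q[:,2]>50]; f=q[(q[:,2]<26)]; print(n,'bar top',len(t),t.mean(0).round(1) if len(t) else 0,cv2.minAreaRect(t[:,:2].astype(np.float32)) if len(t)>3 else 0); print('  finger',len(f),f.mean(0).round(1) if len(f) else 0)
E
```

```text
origin est [600.69270351 213.49958368 139.68249032]
1451
bar top 360 [  -2.4 -121.3   54.6] ((-0.19917869567871094, -124.0574722290039), (13.430091857910156, 43.5168342590332), 59.26184844970703)
finger 460 [ -26.3 -107.3   19.2] ((-16.222787857055664, -115.32321166992188), (14.771824836730957, 74.08441162109375), 59.74930191040039)
(array([826, 621,   0,   0,   0,   0,   0,   0,   0,   4]), array([ 12.8338414 ,  40.79499204,  68.75614269,  96.71729333,
       124.67844398, 152.63959462, 180.60074527, 208.56189591,
       236.52304656, 264.4841972 , 292.44534785]))
pinL tip [ 0.3 59.7 24. ] plate corners@8 [-46.5  85.7   8. ] [44.1 84.9  8. ] [-47.  -84.2   8. ] [ 44.7 -84.2   8. ]
white dot [  34.5 -132.3    0. ]
pointer [  12.  -130.7   56. ] finger tip [-45.4 -96.6  20. ]
scene bar top 26 [   2.6 -128.4   53.9] ((3.1531944274902344, -127.80613708496094), (12.055892944335938, 42.126182556152344), 63.0554313659668)
  finger 26 [  -7.5 -124.2   18.1]
side bar top 28 [   1.5 -131.1   53.2] ((2.8044910430908203, -130.98446655273438), (14.34965991973877, 40.471187591552734), 57.56447982788086)
  finger 29 [ -17.6 -116.7   19. ]
```

```bash
python3 -m jog '[[[-1,0,0,0,0,-0.0275,0.5],[0,0,0,0,0,-0.0275,0.5],[0,0,0,0,0,-0.0275,0.5],[0,0,0,0,0,-0.0275,0.5],[0,0,0,0,0,-0.0275,0.5],[0,0,0,0,0,-0.0275,0.5],[0,0,0,0,0,0,0.5],[0,0,0,0,0,0,0.5]]]'; python3 - <<'E'
from m import *
from bench import telemetry
s=telemetry.sense(); rpy=[149.74,.16,88.24]; r=R.from_euler('xyz',rpy,degrees=True)
nn=-r.apply([0,0,1]); xp=r.apply([0,1,0]); yp=r.apply([1,0,0]); Oc=np.array([600.7,213.5,139.7])
Rt=r*R.from_euler('z',-59.5,degrees=True)
for h in (100,25): print(delta(Oc-125.5*yp+h*nn,Rt,s['tool_pos'],s['tcp_rot']))
print(s['tool_pos'],s['tcp_rot'],s['joint_pos'].round(0))
E
```

```text
time: 12.25
tool_pos: [522.3, 171.6, 268.2]
tcp_rot: [163.1, 25.4, 142.6]
ft_force: [0.1, -0.5, 0.3]
finger_gap: 42.9
(array([-0.88659213, -1.35151967,  0.99558267]), array([-0.00026549, -0.00019314, -0.00382475]))
(array([-0.88838223, -1.34899588,  2.49557948]), array([-0.00026549, -0.00019314, -0.00382475]))
[522.31986475 171.58069387 268.20428649] [163.12555855  25.36395794 142.57030879] [ 20. -28. 118. -12.  62. -33.]
```

```bash
python3 -m jog '[[[-0.44,-0.67,0,0,0,-0.003,0.5],[-0.44,-0.68,0,0,0,0,0.5],[0,0,0.5,0,0,0,0.5],[0,0,0,0,0,0,0.5],[0,0,0,0,0,0,0.5]]]'; python3 - <<'E'
from m import *
from bench import telemetry
s=telemetry.sense(); r=R.from_euler('xyz',s['tcp_rot'],degrees=True); pos=s['tool_pos']
im,d,K,E=grab('wrist','wrist8.npz'); h=cv2.cvtColor(im,cv2.COLOR_RGB2HSV)
v,u=np.nonzero(((h[...,0]<8)|(h[...,0]>172))&(h[...,1]>130)&(im[...,0]>60)); fr=fray(np.c_[u,v],K,np.eye(4)); P=(fr/fr[:,2:])*d[v,u][:,None]; P=P@E[:3,:3].T+E[:3,3]; q=r.inv().apply(P-pos)
q=q[(abs(q[:,0])<90)&(abs(q[:,1])<50)&(q[:,2]>0)&(q[:,2]<120)]; zmin=np.percentile(q[:,2],2); print(len(q),zmin)
for nm,m in (('top',q[:,2]<zmin+5),('finger',q[:,2]>zmin+28)):
    if m.sum()>5: print(nm,m.sum(),q[m].mean(0),cv2.minAreaRect(q[m][:,:2].astype(np.float32)))
Oc=np.array([600.7,213.5,139.7]); nn=-r.apply([0,0,1]); print('tcp height',(pos-Oc)@nn, s['joint_pos'].round())
cv2.imwrite('pics/w8.png',cv2.resize(im[:,:,::-1],(600,450)))
E
```

```text
time: 12.88
tool_pos: [534.8, 91.1, 249.3]
tcp_rot: [163.6, 25.7, 143.9]
ft_force: [0.4, -0.2, -0.2]
finger_gap: 42.7
1537 69.31379966915253
top 809 [ 5.34409295 -1.36662304 70.7731026 ] ((1.2332630157470703, -1.363347053527832), (13.888090133666992, 44.29522705078125), 89.58870697021484)
finger 634 [ 38.7248629   -1.79765426 105.97830178] ((18.917707443237305, -1.8442821502685547), (73.9652099609375, 14.246393203735352), 1.3303132057189941)
tcp height 125.72263932476461 [  7. -31. 122.  -6.  59. -49.]
```

The knob is within 1.5 mm of the tool axis and the jaw line is aligned, so I'll descend and grip.

```bash
python3 -m jog '[[[0,-0.03,0.6,0,0,0,0.5],[0,0,0.6,0,0,0,0.5],[0,0,0.5,0,0,0,0.5],[0,0,0.3,0,0,0,0.5],[0,0,0,0,0,0,0.5],[0,0,0,0,0,0,0],[0,0,0,0,0,0,0],[0,0,0,0,0,0,0],[0,0,0,0,0,0,0],[0,0,0,0,0,0,0]]]' 60
```

```text
time: 14.18
tool_pos: [584.5, 87.3, 163.9]
tcp_rot: [163.7, 25.8, 143.9]
ft_force: [-9.4, -3.4, 6.1]
finger_gap: 12.9
```

```bash
python3 -m jog '[[[0,0,0,0,0,0.02,0],[0,0,0,0,0,0.02,0],[0,0,0,0,0,0.02,0],[0,0,0,0,0,0.02,0],[0,0,0,0,0,0,0]]]'; python3 -m jog '[[[0,0,0,0,0,0.022,0],[0,0,0,0,0,0.022,0],[0,0,0,0,0,0.022,0],[0,0,0,0,0,0.022,0],[0,0,0,0,0,0,0],[0,0,0,0,0,0,0],[0,0,0,0,0,0,0]]]'; python3 - <<'E'
from m import *
from bench import telemetry
s=telemetry.sense(); r=R.from_euler('xyz',s['tcp_rot'],degrees=True); r0=R.from_euler('xyz',[149.74,.16,88.24],degrees=True); print((r0.inv()*r).as_rotvec(degrees=True),s['tool_pos'],s['wrist_torque'])
E
```

```text
time: 14.8
tool_pos: [584.1, 86.9, 163.6]
tcp_rot: [153.5, 15.0, 115.2]
ft_force: [-12.8, -6.7, 8.1]
finger_gap: 13.0
time: 15.68
tool_pos: [583.6, 86.8, 163.3]
tcp_rot: [149.9, -0.3, 87.3]
ft_force: [-17.5, -7.3, 10.3]
finger_gap: 12.9
[ 0.11361407 -0.11712246  1.03743977] [583.62179981  86.80509055 163.2691089 ] [-1.04069686  1.88780729 -0.53607431]
```

Grip is parallel to the panel (+1°), so I'll let go, back off and check.

```bash
python3 -m jog '[[[0,0,0,0,0,0,0.3],[0,0,0,0,0,0,0.5],[0,0,0,0,0,0,0.5],[0,0,0,0,0,0,0.5],[0,0,-0.5,0,0,0,0.5],[0,0,-1,0,0,0,0.5],[0,0,-1,0,0,0,0.5],[0,0,0,0,0,0,0.5],[0,0,0,0,0,0,0.5]]]'; python3 - <<'E'
from m import *
from bench import telemetry
s=telemetry.sense(); r=R.from_euler('xyz',s['tcp_rot'],degrees=True); pos=s['tool_pos']
im,d,K,E=grab('wrist','wrist9.npz'); S=grab('scene','scene9.npz'); D=grab('side','side9.npz')
r0=R.from_euler('xyz',[149.74,.16,88.24],degrees=True); Oc=np.array([600.7,213.5,139.7])
pc=lambda p:r0.inv().apply(p-Oc)*[1,1,-1]   # panel y,x,z
h=cv2.cvtColor(im,cv2.COLOR_RGB2HSV); v,u=np.nonzero(((h[...,0]<8)|(h[...,0]>172))&(h[...,1]>130)&(im[...,0]>60)); fr=fray(np.c_[u,v],K,np.eye(4)); P=(fr/fr[:,2:])*d[v,u][:,None]; q=pc(P@E[:3,:3].T+E[:3,3])
q=q[(abs(q[:,0]+126)<80)&(abs(q[:,1])<80)&(q[:,2]>8)&(q[:,2]<62)]
for nm,m in (('top',q[:,2]>50),('finger',q[:,2]<24)): print(nm,m.sum(),q[m].mean(0).round(1),cv2.minAreaRect(q[m][:,:2].astype(np.float32)))
for n,(i2,d2,K2,E2) in (('scene',S),('side',D)):
    c=pc(cloud(d2,K2,E2).reshape(-1,3)); m=(abs(c[:,0])<80)&(abs(c[:,1])<44)&(abs(c[:,2]-8)<5); p=c[m]; print(n,len(p),np.linalg.lstsq(np.c_[p[:,:2],np.ones(len(p))],p[:,2],rcond=None)[0].round(4))
cv2.imwrite('pics/w9.png',cv2.resize(im[:,:,::-1],(600,450)))
E
```

```text
time: 16.8
tool_pos: [521.7, 90.0, 270.3]
tcp_rot: [149.8, -0.4, 87.3]
ft_force: [-0.8, 0.3, -0.2]
finger_gap: 42.6
top 674 [-120.6    0.3   54.9] ((-124.33928680419922, 0.25969743728637695), (13.842499732971191, 43.300472259521484), 89.64810943603516)
finger 517 [-87.8  -0.8  19.4] ((-99.18721008300781, -0.6870155334472656), (57.96765899658203, 14.247139930725098), 1.4110850095748901)
scene 461 [ 9.00e-04 -2.40e-03  7.04e+00]
side 393 [ 4.2000e-03 -6.4000e-03  6.9931e+00]
```

View pics/w9.png

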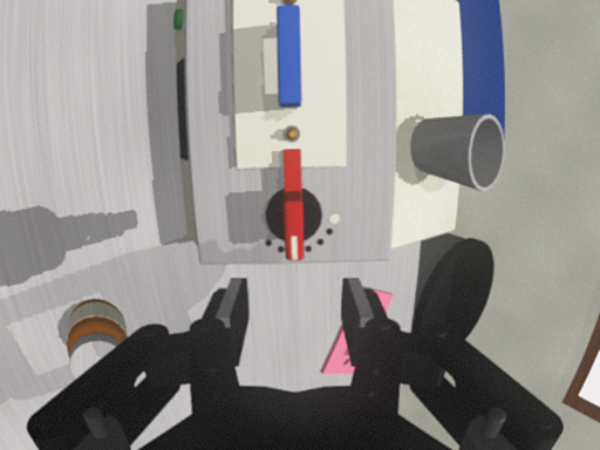

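The knob points at the fourth dot: dots 1–3 show on its right, 5–6 on its left, and the green one is hidden under the pointer. The finger lies over the cover's end, and the cover is flush. Handing in.

```bash
python3 -c "
from bench import job; print(job.hand_in())"
```

```text
the job is handed in; nothing more can be done
None
```

The cover is hung on both pins and locked at the fourth click, and the job was handed in at about 17 s of the 59 s allowed; no verdict is reported.

**What I did:** I picked the white cover up by its blue handle and lined it up by looking through a hole at its pin with the wrist camera. I pushed it down onto both pins until it stopped on the panel. The push peaked at about 80 N at the wrist, below the 120 N limit. I then gripped the red knob, turned it about 60° clockwise, let go and backed off.

**Last checks that agreed:**
- **Cover:** its top measured 7–8 mm above the panel in both fixed cameras (8 mm is flush), and it was parallel to within about 0.01 rad.
- **Knob:** it measured within about 1.5° of click 4, with the green dot hidden under the pointer and the finger over the cover's end.
- **Robot:** it was clear of everything, with about 0 N on the tool.
- **Other items:** I never touched the pan, bottle, jar or cup, though I did not measure their positions again.

**Checks that disagreed:**
- My first triangulated pin position, from the fixed cameras, was about 4–5 mm off. I used the through-hole view instead.
- The final plate height read about 1 mm lower than before the knob was turned. I put that down to the reference origin I used for the later measurement.

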